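# Set the shaker's speed selector and start it

## Robot

A 7-joint arm with a two-finger parallel gripper is mounted at the origin on the work surface. World frame = base frame: x ahead of the robot, y to its left, z up, the work surface at z = 0. Lengths are in m, angles in rad, forces in N, time in s.
With the tool pointing down it reaches from about 0.35 to 0.9 m from the base axis. Payload 19.9 kg.
Tool frame: the origin (TCP) lies midway between the tips of the shut fingers; the grasp point (between the pads) lies 19 mm behind it (env.grasp_offset is the distance from the TCP to the grasp point, in m); z points along the fingers, y is the line along which they close (so a half turn about z gives the same grasp; the last joint's range is limited). The gripper opens to 85 mm and grips with 20 to 120 N. Pads are 22 mm wide; open, the fingers measure 114 mm over their backs; the gripper's body (76 mm by 85 mm) begins 54 mm behind the grasp point. The pads swing forward as they close: fully open they stand 13 mm farther back than shut.
Start: joints at [1.165, 0.417, -0.01, 1.614, 0.005, 1.111, -0.053], TCP at [0.223, -0.584, 0.231] pointing down, gripper open.
Joint ranges: [-2.81, 2.81], [-0.39, 2.02], [-1.27, 1.25], [0.06, 2.57], [-1.19, 4.33], [0.19, 2], [-2.82, 2.82]. Speed limits (rad/s): [1.89, 1.89, 2.39, 2.39, 3.01, 3.01, 3.01].

## Interface

Orientations are given as a unit quaternion [w, x, y, z].
In Python, from rig import env gives the robot as it stands.
- The arm moves only by the tool move_arm, never from a script. Its arguments are lists of equal length, an entry for each row: "translation": the shift along the tool's x, y, z in cm, a list of three; "twist": the turn, a rotation vector about the tool's x, y, z in degrees, a list of three; "fingers": the opening, from -1 (shut) to 1 (fully open). A call has 1 to 20 rows; each row shifts and turns the commanded pose from where the row before left it, along the tool's axes as they then stand; what a row does not reach is not made up. A row lasts 1/12 s, in which the tool goes at most 41.7 mm and 7.16 degrees, less where a joint would pass 70% of its speed; a pose out of reach is approached as far as the arm can. A call is refused whole if a number of a shift passes 4.17 or a number of a turn 7.16, either way. A call with a gripper value outside its range is refused whole. The fingers move at their own pace and stop on an object; "squeeze" is the grip in N (left out, the last holds). Time passes only in rows, so rows that do not move let the fingers close. It gives the time, the measured TCP pose, the force, the opening and the grip force at its end, in the units of the state.
- env.get_obs(): the state, without advancing time (a new reading comes with each control period).
- env.camera(name): name is "scene" or "top" or "wrist"; returns (picture, depth): 400x640x3 uint8, blue, green, red; 400x640 float32, m along the optical axis (not along the pixel's ray), 0 where there is no reading.
- env.get_calibration(name): a dict with "fx", "fy", "cx", "cy" (pixels), "dist_coeffs" ([k1, k2, p1, p2, k3] as OpenCV has them; the pictures are not rectified), "R" (3x3) and "t" (3): a world point X has camera coordinates R X + t. Camera axes: x right, y down, z forward; pixel columns grow to the right and rows downward; lengths in m; the calibration is good to about 2 mm. A picture is of the moment at which its call begins: read the wrist's pose just before it. get_calibration takes no time and is no camera call; for the wrist camera it gives the pose at the moment of the call.
- env.finish_job(): hands the job in; it is judged then, once.
The state is a dict: "t": time; "joint_positions": joint angles; "joint_vel": joint speeds; "joint_torque": joint torques, N m; "tool_pos": TCP position; "tcp_rot": TCP orientation; "contact_force": force on the tool from outside, world axes, zero at the start; "wrist_torque": the same for the moment, N m; "grip_width": opening from 0.0 (shut) to 1.0 (fully open); "grip_force": force on a finger pad.
Only numpy, scipy, OpenCV 4.12 (cv2) and the standard library are available. Lean on these libraries where they do the work, as an engineer would, in place of code of your own. Each camera call takes 0.05 s, during which the arm holds its last target. There are 200 camera calls.

## Task

With a fingertip, push the pointer of the seed-tray shaker's speed selector round clockwise, click by click, until it rests on the sixth of its eight marks (counted clockwise from the shortest mark), without running on to the seventh. Then press the round start key down fully and let go. Grasp and lift nothing, do not shove the shaker along the bench, and leave the mug, jar and spoon where they are.

Things in the scene. Friction and masses are not known exactly. Their poses are not given: they have to be found in the camera images.
- shaker: White bench shaker, loose on rubber feet, 3 to 4 kg; slides under about 15 N sideways. Origin at bench height under the centre of its control deck; z up. Deck: 200 mm (x) by 180 mm (y), flat white top 75 mm high. Left of it (+y, y = 90 to 310 mm) a platform with a fixed white pocketed tray, top 112 mm high. On the deck: selector axis at x = 25 mm, y = 0; start key at x = -70 mm, y = 0
- dial_axis (a point): point on the selector's vertical axis at the deck's surface; axes as the shaker's. Round it eight black marks, 60 mm out and beyond, 30 degrees apart, growing longer clockwise: the first (shortest) at 105 degrees (from the shaker's x axis towards its y axis), then 75, 45, 15, -15, the sixth at -45, the last at -105 degrees
- selector (a joint): selector angle in rad, growing clockwise seen from above; 0 on the first mark, 0.524 (30 degrees) per click, 2.618 on the sixth; stops just beyond first and eighth. Starts on one of the first three marks. A detent holds it on a mark: 0.09 Nm (2 to 3 N at 40 mm) moves it out; half-way to the next mark it snaps forward on to that one, before half-way it springs back
- pointer_tip (a point): top edge of the tip of the selector's pointer, 55 mm from the axis, 36 mm above the deck. The pointer is a grey one-sided upright bar with a thin white line on top: 14 mm thick out to 28 mm from the axis, 10 mm thick beyond, flat sides from 4 to 36 mm above the deck; it also reaches 18 mm behind the axis. Its hub is a disc of 18 mm radius, 13 mm high
- start_key (a joint): travel of the start key in m: 0 up, 0.006 fully down; springs back; 1.5 N starts it, 5 N takes it fully down
- start_key_top (a point): centre of the top of the round white start key (28 mm across), 22 mm above the deck when up; its fixed grey collar is 44 mm across and 12 mm high
- mug: bystander: white mug, 76 mm across, 85 mm high, with a handle, origin under its centre; right of the shaker
- jar: bystander: lidded glass jar, 64 mm across, 90 mm high, origin under its centre; right of the shaker
- spoon: bystander: wooden-handled steel spoon, 200 mm long, lying on the bench right of the mug and jar, origin in its middle

How it is judged:
By the outcome, as a careful person would: the job done as asked, in the order asked, and still so for the second after the job is handed in, with the robot touching nothing.
It also fails if it takes over 61 s, if anything falls off the work surface, if the arm or the gripper's body presses on something with over 40 N, if the wrist force passes 120 N, or if a joint passes its speed limit or range.

## Working session

There is one attempt and no reset: what is moved stays moved. The work goes in short steps, Python scripts to look and compute and a tool call to move; the robot and the scene stay as the last step left them, time stands still between calls to the robot, and variables do not carry over. Pictures are saved under pics/ and viewed, at most 10 in all, crops included, and the job is handed in when it is done.

Besides the shell and the picture viewer there is one more tool, called after "Call:" in YAML: its name, and indented under it one key for each argument. move_arm: Moves the arm, as the interface text tells. Its arguments: {"type":"object","properties":{"translation":{"type":"array"},"twist":{"type":"array"},"fingers":{"type":"array"},"squeeze":{"type":"number"}},"required":["translation","twist","fingers"]}

```bash
mkdir -p pics; ls
python3 - <<'E'
from rig import env
import cv2
o=env.get_obs();print(o)
for n in("scene","top"):
    p,d=env.camera(n);cv2.imwrite(f"pics/{n}0.png",p);c=env.get_calibration(n);print(n,c)
E
```

```text
pics
{'t': 0.0, 'joint_positions': array([ 1.16453502,  0.41798874, -0.01033764,  1.61419198,  0.00466516,
        1.11071459, -0.0530664 ]), 'joint_vel': array([-4.30601994e-04,  9.21647676e-04,  1.08069078e-03, -6.74570233e-04,
       -3.92960719e-05, -8.50219156e-04,  1.37785426e-04]), 'joint_torque': array([ 7.99805948e-04, -8.64448214e+01,  6.78712483e-01, -4.34897017e+01,
        1.90609280e-02,  7.39421899e-03, -6.56140060e-05]), 'tool_pos': array([ 0.22284149, -0.58353362,  0.23064341]), 'tcp_rot': array([-6.23790494e-04,  9.83418297e-01,  1.81350614e-01, -1.39956615e-04]), 'contact_force': array([ 0.28856417,  0.31859981, -0.02830269]), 'wrist_torque': array([ 0.03463282,  0.00391969, -0.01749799]), 'grip_force': 0.0, 'grip_width': 0.9990989164325609}
scene {'fx': 393.4252993281228, 'fy': 393.4252993281228, 'cx': 328.1488168546158, 'cy': 195.26288356030514, 'dist_coeffs': array([-0.0170391,  0.       ,  0.       ,  0.       ,  0.       ]), 'R': array([[-0.62805784,  0.77816017, -0.00317834],
       [ 0.62718876,  0.50378173, -0.59400187],
       [-0.46062741, -0.37506095, -0.80445738]]), 't': array([ 0.41633861, -0.25720847,  1.07627334])}
top {'fx': 447.55106442851235, 'fy': 447.55106442851235, 'cx': 320.0464631809041, 'cy': 200.0679188884716, 'dist_coeffs': array([-0.12347114,  0.        ,  0.        ,  0.        ,  0.        ]), 'R': array([[ 0.02993039, -0.99906778,  0.03110862],
       [-0.9905505 , -0.03381388, -0.13291475],
       [ 0.13384274, -0.02683647, -0.99063915]]), 't': array([-0.11966212,  0.58308876,  1.07881046])}
```

View pics/top0.png

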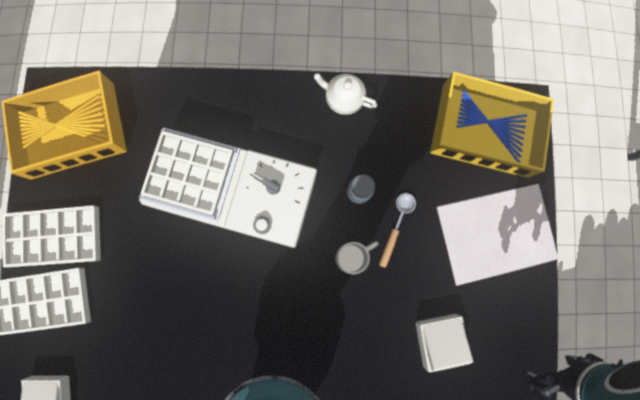

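View pics/scene0.png

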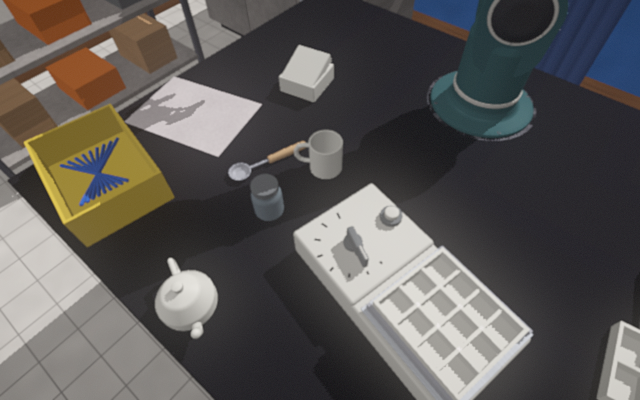

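Top view: deck corners near (239,150), (316,167), (297,247), (222,228), with the dial hub at about (267,184), the key at (262,223), and the mug and jar to the right. The scene view agrees. I'll zoom in and cast rays.

```bash
cat > h.py <<'E'
import numpy as np, cv2
def ray(c,px,z):
    K=np.array([[c['fx'],0,c['cx']],[0,c['fy'],c['cy']],[0,0,1]])
    u=cv2.undistortPoints(np.array(px,float).reshape(-1,1,2),K,c['dist_coeffs']).reshape(-1,2)
    d=np.c_[u,np.ones(len(u))]@c['R']; o=-c['R'].T@c['t']
    return o+d*((np.array(z)-o[2])/d[:,2])[:,None]
def proj(c,X):
    K=np.array([[c['fx'],0,c['cx']],[0,c['fy'],c['cy']],[0,0,1]])
    return cv2.projectPoints(np.array(X,float).reshape(-1,1,3),cv2.Rodrigues(c['R'])[0],np.array(c['t']),K,c['dist_coeffs'])[0].reshape(-1,2)
E
python3 - <<'E'
from rig import env
from h import *
p=cv2.imread('pics/top0.png');c=env.get_calibration('top')
P=ray(c,[(239,150),(316,167),(297,247),(222,228),(262,222)],[.075]*4+[.097]);print(P)
print([np.linalg.norm(P[i]-P[(i+1)%4]) for i in range(4)])
a=cv2.resize(p[140:255,215:325],None,fx=5,fy=5,interpolation=cv2.INTER_CUBIC)
cv2.imwrite('pics/topz.png',a)
E
```

```text
[[ 0.69947713  0.10318952  0.075     ]
 [ 0.66336127 -0.08764306  0.075     ]
 [ 0.46694874 -0.04829285  0.075     ]
 [ 0.50625312  0.13359786  0.075     ]
 [ 0.52226305  0.03574455  0.097     ]]
[np.float64(0.19422005829996639), np.float64(0.20031555741474144), np.float64(0.18608886711441366), np.float64(0.19560210112929835)]
```

View pics/topz.png

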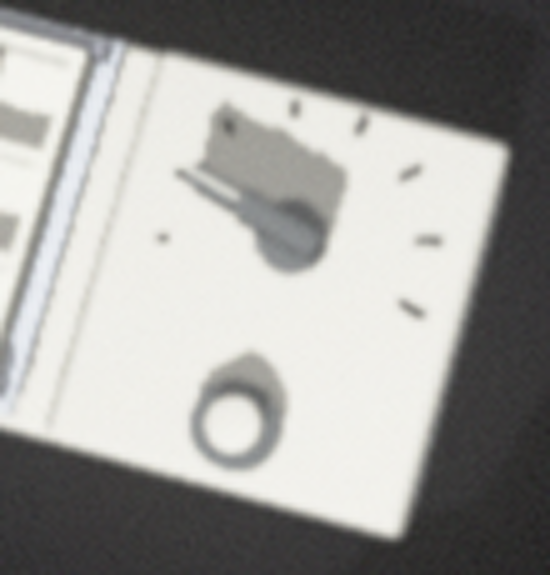

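The pointer stands over a hidden mark between crop pixels (163,238) (first) and (228,125) (third), so it is on mark 2. The sixth mark is at about (410,172). I'll fit the pose from the marks.

Run:
```python
from rig import env
from h import *
c=env.get_calibration('top')
z=lambda u,v:(215+(u+.5)/5-.5,140+(v+.5)/5-.5)
m=[(163,238),(228,125),(294,109),(362,125),(410,172),(430,240),(412,309)]
a=np.radians([105,45,15,-15,-45,-75,-105])
k=np.array([1,3,4,5,6,7,8])
P=ray(c,[z(*q) for q in m],[.075]*7)[:,:2]
best=None
for g in np.arange(0,2.1,.25):
    r=.062+g*.001*k
    M=np.c_[r*np.cos(a),r*np.sin(a)]
    H=(M-M.mean(0)).T@(P-P.mean(0));th=np.arctan2(H[0,1]-H[1,0],H[0,0]+H[1,1])
    R=np.array([[np.cos(th),-np.sin(th)],[np.sin(th),np.cos(th)]]);t=P.mean(0)-R@M.mean(0)
    e=P-(M@R.T+t);s=np.sqrt((e**2).sum(1).mean())
    if best is None or s<best[0]:best=(s,g,th,t,R,e)
s,g,th,t,R,e=best
print('rms',s,g,'yaw',np.degrees(th),'axis',t)
print('key pred',R@[-.095,0]+t,'key meas',ray(c,[z(235,425)],[.097]))
print('tip',R.T@(ray(c,[z(180,172)],[.111])[0,:2]-t))
Q=ray(c,[z(510,148),z(400,540)],[.075]*2)[:,:2]
print('corners',(Q-t)@R,'expect .075,-.09 / -.125,-.09')
for n,ang in (('m2',75),('m6',-45)):print(n,R@(0.055*np.r_[np.cos(np.radians(ang)),np.sin(np.radians(ang))])+t)
```

```text
rms 0.00041894503540938646 0.75 yaw -13.51033137717905 axis [0.60923101 0.01540049]
key pred [0.51685987 0.03759446] key meas [[0.51609857 0.03640687 0.097     ]]
tip [0.01168323 0.05545485]
corners [[ 0.07179973 -0.09041177]
 [-0.12636244 -0.09002437]] expect .075,-.09 / -.125,-.09
m2 [0.63548346 0.0637307 ]
m6 [ 0.63795998 -0.0314999 ]
```

Fit residual is 0.4 mm. The tip measures 55–57 mm from the axis at about 78°, so it is on mark 2 (75°). I need four clicks, ending at −45°. Moving above the approach point behind the pointer, with the fingers shut.

Call:
move_arm:
  translation:
    - [1.96, -1.57, 0]
    - [1.96, -1.57, 0]
    - [1.96, -1.57, 0]
    - [1.96, -1.57, 0]
    - [1.96, -1.57, 0]
    - [1.96, -1.57, 0]
    - [1.96, -1.57, 0]
    - [1.96, -1.57, 0]
    - [1.96, -1.57, 0]
    - [1.96, -1.57, 0]
    - [1.96, -1.57, 0]
    - [1.96, -1.57, 0]
    - [1.96, -1.57, 0]
    - [1.96, -1.57, 0]
    - [1.96, -1.57, 0]
    - [1.96, -1.57, 0]
    - [1.96, -1.57, 0]
    - [1.96, -1.57, 0]
    - [1.96, -1.57, 0]
    - [1.96, -1.57, 0]
  twist:
    - [0, 0, 0]
    - [0, 0, 0]
    - [0, 0, 0]
    - [0, 0, 0]
    - [0, 0, 0]
    - [0, 0, 0]
    - [0, 0, 0]
    - [0, 0, 0]
    - [0, 0, 0]
    - [0, 0, 0]
    - [0, 0, 0]
    - [0, 0, 0]
    - [0, 0, 0]
    - [0, 0, 0]
    - [0, 0, 0]
    - [0, 0, 0]
    - [0, 0, 0]
    - [0, 0, 0]
    - [0, 0, 0]
    - [0, 0, 0]
  fingers: [-1, -1, -1, -1, -1, -1, -1, -1, -1, -1, -1, -1, -1, -1, -1, -1, -1, -1, -1, -1]
  squeeze: 20

```text
t: 1.77
tool_pos: [0.4775, -0.1495, 0.2311]
tcp_rot: [-0.0, 0.983, 0.181, -0.0]
contact_force: [-0.1, -0.1, 0.5]
grip_width: -0.002
grip_force: 0.0
```

Call:
move_arm:
  translation:
    - [1.96, -1.57, 0]
    - [1.96, -1.57, 0]
    - [1.96, -1.57, 0]
    - [1.96, -1.57, 0]
    - [1.96, -1.57, 0]
    - [1.96, -1.57, 0]
    - [1.96, -1.57, 0]
    - [1.96, -1.57, 0]
    - [0, 0, 0]
    - [0, 0, 0]
    - [0, 0, 0]
    - [0, 0, 0]
    - [0, 0, 0]
    - [0, 0, 0]
    - [0, 0, 0]
    - [0, 0, 0]
    - [0, 0, 0]
    - [0, 0, 0]
    - [0, 0, 0]
  twist:
    - [0, 0, 0]
    - [0, 0, 0]
    - [0, 0, 0]
    - [0, 0, 0]
    - [0, 0, 0]
    - [0, 0, 0]
    - [0, 0, 0]
    - [0, 0, 0]
    - [0, 0, -4]
    - [0, 0, -4]
    - [0, 0, -4]
    - [0, 0, -4]
    - [0, 0, -4]
    - [0, 0, -4]
    - [0, 0, -4]
    - [0, 0, -4]
    - [0, 0, -4]
    - [0, 0, -4]
    - [0, 0, 0]
  fingers: [-1, -1, -1, -1, -1, -1, -1, -1, -1, -1, -1, -1, -1, -1, -1, -1, -1, -1, -1]

```text
t: 3.35
tool_pos: [0.5786, 0.0225, 0.231]
tcp_rot: [-0.0, 0.861, 0.508, -0.0]
contact_force: [0.1, 0.1, 0.2]
grip_width: 0.003
grip_force: 0.0
```

```bash
cat >> h.py <<'E'
AX=np.array([.60923,.01540]);YAW=np.radians(-13.51)
def sh(x,y,z):
    c,s=np.cos(YAW),np.sin(YAW);return [AX[0]+c*x-s*y,AX[1]+s*x+c*y,z]
def look(env,n,f):
    c=env.get_calibration(n);p,d=env.camera(n)
    r=np.radians([105,75,45,15,-15,-45,-75,-105])
    for i,a in enumerate(r):
        u=proj(c,[sh(.064*np.cos(a),.064*np.sin(a),.075)])[0]
        if abs(u).max()<2000:cv2.circle(p,tuple(int(v) for v in u),4,(0,0,255) if i!=5 else (0,200,0),1)
    for X in (sh(0,0,.111),sh(-.095,0,.097)):
        u=proj(c,[X])[0]
        if abs(u).max()<2000:cv2.drawMarker(p,tuple(int(v) for v in u),(255,0,0),0,8)
    cv2.imwrite(f,p);return p
E
python3 - <<'E'
from rig import env
from h import *
look(env,'wrist','pics/w1.png')
E
```

```text
(no output)
```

View pics/w1.png

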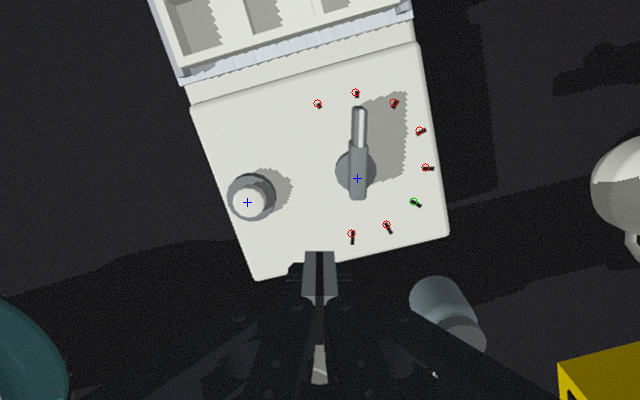

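The wrist view shows the pointer on mark 2 (tip at about (360,108)). The projected marks match to about 1–2 mm, and the key is at (247,202). Next I move behind the pointer and descend.

Call:
move_arm:
  translation:
    - [1.7, 0, 0]
    - [1.7, 0, 0]
    - [1.6, 0, 0]
    - [0, 0, 2]
    - [0, 0, 2]
    - [0, 0, 2]
    - [0, 0, 2]
    - [0, 0, 2]
    - [0, 0, 1.5]
    - [0, 0, 1]
    - [0, 0, 0.7]
    - [0, 0, 0.4]
    - [0, 0, 0.3]
    - [0, 0, 0]
    - [0, 0, 0]
  twist:
    - [0, 0, 0]
    - [0, 0, 0]
    - [0, 0, 0]
    - [0, 0, 0]
    - [0, 0, 0]
    - [0, 0, 0]
    - [0, 0, 0]
    - [0, 0, 0]
    - [0, 0, 0]
    - [0, 0, 0]
    - [0, 0, 0]
    - [0, 0, 0]
    - [0, 0, 0]
    - [0, 0, 0]
    - [0, 0, 0]
  fingers: [-1, -1, -1, -1, -1, -1, -1, -1, -1, -1, -1, -1, -1, -1, -1]

```text
t: 4.65
tool_pos: [0.6034, 0.0664, 0.0928]
tcp_rot: [0.0, 0.862, 0.507, 0.0]
contact_force: [-0.5, 0.2, 0.3]
grip_width: -0.0
grip_force: 0.0
```

Call:
move_arm:
  translation:
    - [0, 0.2, 0]
    - [0, 0.2, 0]
    - [0, 0.2, 0]
    - [0, 0.2, 0]
    - [0, 0.1, 0]
    - [0, 0.1, 0]
    - [0, 0.1, 0]
    - [0, 0, 0]
  twist:
    - [0, 0, 0]
    - [0, 0, 0]
    - [0, 0, 0]
    - [0, 0, 0]
    - [0, 0, 0]
    - [0, 0, 0]
    - [0, 0, 0]
    - [0, 0, 0]
  fingers: [-1, -1, -1, -1, -1, -1, -1, -1]

```text
t: 5.32
tool_pos: [0.6129, 0.0609, 0.0922]
tcp_rot: [-0.0, 0.862, 0.507, -0.0]
contact_force: [0.2, 0.6, -0.2]
grip_width: 0.002
grip_force: 0.0
```

Run:
```python
from rig import env
from h import *
p=look(env,'wrist','pics/w2.png')
```

```text
(no output)
```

View pics/w2.png

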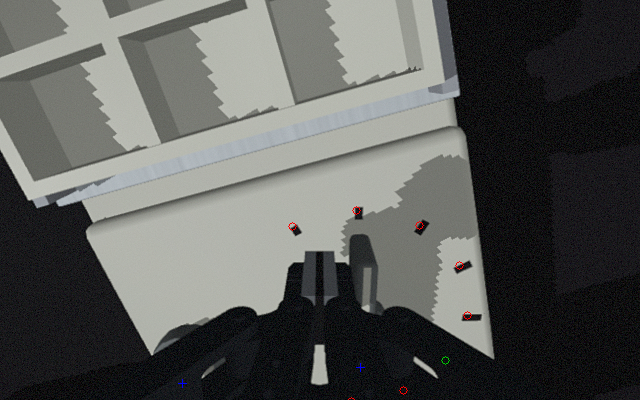

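The fingertip at (303–336, 255) is about 16 mm wide at its end, with a gap of about 7 mm to the pointer at (351–375, 240). Closing the gap slowly.

Call:
move_arm:
  translation:
    - [0, 0.1, 0]
    - [0, 0.1, 0]
    - [0, 0.1, 0]
    - [0, 0.1, 0]
    - [0, 0, 0]
  twist:
    - [0, 0, 0]
    - [0, 0, 0]
    - [0, 0, 0]
    - [0, 0, 0]
    - [0, 0, 0]
  fingers: [-1, -1, -1, -1, -1]

```text
t: 5.78
tool_pos: [0.6163, 0.0592, 0.0923]
tcp_rot: [-0.0, 0.862, 0.507, 0.0]
contact_force: [-0.9, 2.2, 0.4]
grip_width: -0.002
grip_force: 1.0
```

Call:
move_arm:
  translation:
    - [0, 0.1, 0]
    - [0, 0.1, 0]
    - [0, 0.1, 0]
    - [0, 0, 0]
  twist:
    - [0, 0, 0]
    - [0, 0, 0]
    - [0, 0, 0]
    - [0, 0, 0]
  fingers: [-1, -1, -1, -1]

```text
t: 6.12
tool_pos: [0.6192, 0.0572, 0.0923]
tcp_rot: [0.0, 0.862, 0.507, 0.0]
contact_force: [-0.7, 0.9, 0.2]
grip_width: -0.0
grip_force: 0.6
```

Contact at about 15.5 mm from the pointer's centreline, with about 2 N. Now I orbit about the axis, 3° per row.

Call:
move_arm:
  translation:
    - [0.055, 0.219, 0]
    - [0.055, 0.219, 0]
    - [0.055, 0.219, 0]
    - [0.055, 0.219, 0]
    - [0.055, 0.219, 0]
    - [0.055, 0.219, 0]
    - [0.055, 0.219, 0]
    - [0.055, 0.219, 0]
    - [0.055, 0.219, 0]
    - [0.055, 0.219, 0]
    - [0, 0, 0]
  twist:
    - [0, 0, 3]
    - [0, 0, 3]
    - [0, 0, 3]
    - [0, 0, 3]
    - [0, 0, 3]
    - [0, 0, 3]
    - [0, 0, 3]
    - [0, 0, 3]
    - [0, 0, 3]
    - [0, 0, 3]
    - [0, 0, 0]
  fingers: [-1, -1, -1, -1, -1, -1, -1, -1, -1, -1, -1]

```text
t: 7.03
tool_pos: [0.6388, 0.0465, 0.0923]
tcp_rot: [0.0, 0.964, 0.265, 0.0]
contact_force: [-0.3, 0.3, -0.2]
grip_width: -0.003
grip_force: 0.5
```

Call:
move_arm:
  translation:
    - [0.055, 0.219, 0]
    - [0.055, 0.219, 0]
    - [0.055, 0.219, 0]
    - [0.055, 0.219, 0]
    - [0.055, 0.219, 0]
    - [0.055, 0.219, 0]
    - [0.055, 0.219, 0]
    - [0.055, 0.219, 0]
    - [0.055, 0.219, 0]
    - [0.055, 0.219, 0]
    - [0, 0, 0]
  twist:
    - [0, 0, 3]
    - [0, 0, 3]
    - [0, 0, 3]
    - [0, 0, 3]
    - [0, 0, 3]
    - [0, 0, 3]
    - [0, 0, 3]
    - [0, 0, 3]
    - [0, 0, 3]
    - [0, 0, 3]
    - [0, 0, 0]
  fingers: [-1, -1, -1, -1, -1, -1, -1, -1, -1, -1, -1]

```text
t: 7.95
tool_pos: [0.6504, 0.0274, 0.0924]
tcp_rot: [0.0, 1.0, 0.007, 0.0]
contact_force: [1.1, 0.5, -0.8]
grip_width: 0.0
grip_force: 0.6
```

Run:
```python
from rig import env
from h import *
p=look(env,'wrist','pics/w3.png')
o=env.get_obs();q=o['tcp_rot'];y=2*np.arctan2(q[2],q[1]);r=o['tool_pos'][:2]-AX
print(np.degrees(y),r@[np.cos(y),np.sin(y)],r@[np.sin(y),-np.cos(y)],o['contact_force'])
```

```text
1.0087261802558063 0.04123889514456811 -0.01143255260470455 [-0.55673756  0.83446898  0.2810605 ]
```

View pics/w3.png

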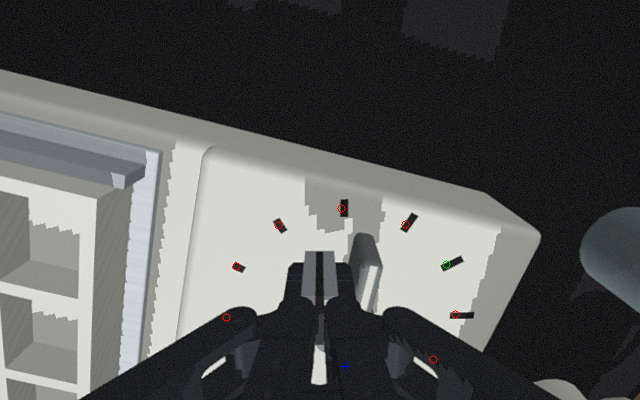

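The pointer is on mark 4, pushed a few degrees past it, with its tip at (362,235). The marks still coincide with their predictions, so the shaker has not moved. Next, 30° for mark 5, then 18° slowly for mark 6.

Call:
move_arm:
  translation:
    - [0.055, 0.219, 0]
    - [0.055, 0.219, 0]
    - [0.055, 0.219, 0]
    - [0.055, 0.219, 0]
    - [0.055, 0.219, 0]
    - [0.055, 0.219, 0]
    - [0.055, 0.219, 0]
    - [0.055, 0.219, 0]
    - [0.055, 0.219, 0]
    - [0.055, 0.219, 0]
    - [0, 0, 0]
  twist:
    - [0, 0, 3]
    - [0, 0, 3]
    - [0, 0, 3]
    - [0, 0, 3]
    - [0, 0, 3]
    - [0, 0, 3]
    - [0, 0, 3]
    - [0, 0, 3]
    - [0, 0, 3]
    - [0, 0, 3]
    - [0, 0, 0]
  fingers: [-1, -1, -1, -1, -1, -1, -1, -1, -1, -1, -1]

```text
t: 8.92
tool_pos: [0.6507, 0.0052, 0.0923]
tcp_rot: [0.0, 0.968, -0.251, 0.0]
contact_force: [0.5, 0.7, 0.1]
grip_width: -0.002
grip_force: 0.4
```

Call:
move_arm:
  translation:
    - [0.036, 0.146, 0]
    - [0.036, 0.146, 0]
    - [0.036, 0.146, 0]
    - [0.036, 0.146, 0]
    - [0.036, 0.146, 0]
    - [0.036, 0.146, 0]
    - [0.036, 0.146, 0]
    - [0.036, 0.146, 0]
    - [0.036, 0.146, 0]
    - [0, 0, 0]
  twist:
    - [0, 0, 2]
    - [0, 0, 2]
    - [0, 0, 2]
    - [0, 0, 2]
    - [0, 0, 2]
    - [0, 0, 2]
    - [0, 0, 2]
    - [0, 0, 2]
    - [0, 0, 2]
    - [0, 0, 0]
  fingers: [-1, -1, -1, -1, -1, -1, -1, -1, -1, -1]

```text
t: 9.75
tool_pos: [0.6453, -0.007, 0.0922]
tcp_rot: [0.0, 0.917, -0.399, -0.0]
contact_force: [-0.1, 1.0, -1.1]
grip_width: -0.0
grip_force: 0.3
```

Run:
```python
from rig import env
from h import *
p=look(env,'wrist','pics/w4.png')
o=env.get_obs();q=o['tcp_rot'];y=2*np.arctan2(q[2],q[1]);r=o['tool_pos'][:2]-AX
print(np.degrees(y),r@[np.cos(y),np.sin(y)],r@[np.sin(y),-np.cos(y)],o['contact_force'])
```

```text
-46.90476441774307 0.04096538698385225 -0.011172309084524223 [ 1.53912095 -0.09535837 -0.4292119 ]
```

View pics/w4.png

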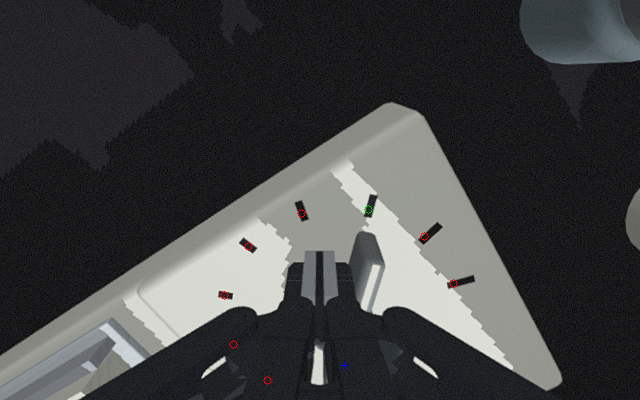

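The pointer's tip at (368,235) lines up with mark 6 (green, (370,208)). Backing off, lifting, and going over the key.

Call:
move_arm:
  translation:
    - [0, -0.3, 0]
    - [0, -0.4, 0]
    - [0, -0.3, 0]
    - [0, 0, -1.5]
    - [0, 0, -2]
    - [0, 0, -2]
    - [0, 0, -2]
    - [-2, 1.23, 0]
    - [-2, 1.23, 0]
    - [-2, 1.23, 0]
    - [-2, 1.23, 0]
    - [-2, 1.23, 0]
    - [-2, 1.23, 0]
    - [0, 0, 0]
    - [0, 0, 0]
  twist:
    - [0, 0, 0]
    - [0, 0, 0]
    - [0, 0, 0]
    - [0, 0, 0]
    - [0, 0, 0]
    - [0, 0, 0]
    - [0, 0, 0]
    - [0, 0, 0]
    - [0, 0, 0]
    - [0, 0, 0]
    - [0, 0, 0]
    - [0, 0, 0]
    - [0, 0, 0]
    - [0, 0, 0]
    - [0, 0, 0]
  fingers: [-1, -1, -1, -1, -1, -1, -1, -1, -1, -1, -1, -1, -1, -1, -1]

```text
t: 11.05
tool_pos: [0.5167, 0.0382, 0.1677]
tcp_rot: [-0.0, 0.917, -0.399, 0.0]
contact_force: [0.5, -0.2, 0.1]
grip_width: -0.004
grip_force: 0.0
```

Run:
```python
from rig import env
from h import *
p=look(env,'wrist','pics/w5.png')
print(env.get_obs()['contact_force'])
```

```text
[-0.18906453  0.15647149 -0.30435034]
```

View pics/w5.png

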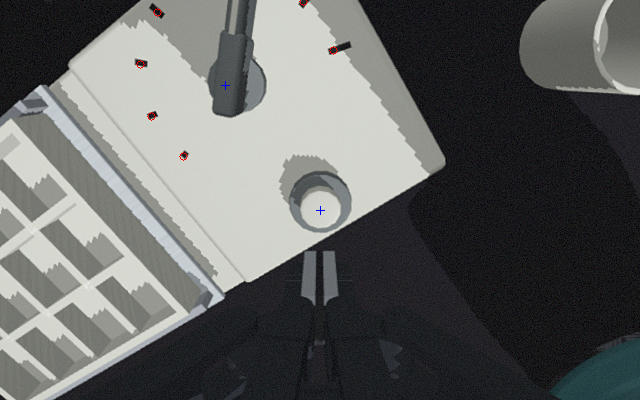

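The key (321,209) matches the prediction under the tool, so I'll go down to just above it and press in small steps.

Call:
move_arm:
  translation:
    - [0, 0, 1.5]
    - [0, 0, 1.5]
    - [0, 0, 1.5]
    - [0, 0, 1.2]
    - [0, 0, 0.6]
    - [0, 0, 0.3]
    - [0, 0, 0.2]
    - [0, 0, 0.2]
    - [0, 0, 0.2]
    - [0, 0, 0.2]
    - [0, 0, 0]
  twist:
    - [0, 0, 0]
    - [0, 0, 0]
    - [0, 0, 0]
    - [0, 0, 0]
    - [0, 0, 0]
    - [0, 0, 0]
    - [0, 0, 0]
    - [0, 0, 0]
    - [0, 0, 0]
    - [0, 0, 0]
    - [0, 0, 0]
  fingers: [-1, -1, -1, -1, -1, -1, -1, -1, -1, -1, -1]

```text
t: 12.02
tool_pos: [0.5175, 0.0376, 0.0935]
tcp_rot: [-0.0, 0.917, -0.4, 0.0]
contact_force: [0.7, -0.4, 4.2]
grip_width: -0.003
grip_force: 1.7
```

Call:
move_arm:
  translation:
    - [0, 0, 0.1]
    - [0, 0, 0.1]
    - [0, 0, 0]
  twist:
    - [0, 0, 0]
    - [0, 0, 0]
    - [0, 0, 0]
  fingers: [-1, -1, -1]

```text
t: 12.27
tool_pos: [0.5174, 0.0376, 0.0915]
tcp_rot: [-0.0, 0.917, -0.4, 0.0]
contact_force: [2.8, -0.9, 4.5]
grip_width: 0.001
grip_force: 2.3
```

Call:
move_arm:
  translation:
    - [0, 0, 0.1]
    - [0, 0, 0]
    - [0, 0, 0]
  twist:
    - [0, 0, 0]
    - [0, 0, 0]
    - [0, 0, 0]
  fingers: [-1, -1, -1]

```text
t: 12.52
tool_pos: [0.5175, 0.0377, 0.0909]
tcp_rot: [-0.0, 0.917, -0.4, 0.0]
contact_force: [0.3, -0.5, 13.8]
grip_width: 0.001
grip_force: 6.6
```

Call:
move_arm:
  translation:
    - [0, 0, 0.1]
    - [0, 0, 0]
    - [0, 0, 0]
  twist:
    - [0, 0, 0]
    - [0, 0, 0]
    - [0, 0, 0]
  fingers: [-1, -1, -1]

```text
t: 12.77
tool_pos: [0.5176, 0.0377, 0.0906]
tcp_rot: [-0.0, 0.917, -0.4, 0.001]
contact_force: [-6.1, -0.8, 28.9]
grip_width: -0.001
grip_force: 14.4
```

The force rose sharply at z ≈ 0.091, so the key is fully down on its stop. Releasing and withdrawing.

Call:
move_arm:
  translation:
    - [0, 0, -0.3]
    - [0, 0, -0.7]
    - [0, 0, -1.5]
    - [0, 0, -2.5]
    - [0, 0, -3]
    - [0, 0, -3]
    - [0, 0, -3]
    - [-1.5, 1, 0]
    - [-2.5, 1.5, 0]
    - [-2.5, 1.5, 0]
    - [0, 0, 0]
    - [0, 0, 0]
  twist:
    - [0, 0, 0]
    - [0, 0, 0]
    - [0, 0, 0]
    - [0, 0, 0]
    - [0, 0, 0]
    - [0, 0, 0]
    - [0, 0, 0]
    - [0, 0, 0]
    - [0, 0, 0]
    - [0, 0, 0]
    - [0, 0, 0]
    - [0, 0, 0]
  fingers: [-1, -1, -1, -1, -1, -1, -1, -1, -1, -1, -1, -1]

```text
t: 13.77
tool_pos: [0.4423, 0.0583, 0.2296]
tcp_rot: [0.0, 0.917, -0.399, -0.0]
contact_force: [0.9, -0.3, 0.4]
grip_width: -0.002
grip_force: 0.0
```

Run:
```python
from rig import env
from h import *
p=look(env,'scene','pics/s9.png');q=look(env,'wrist','pics/w9.png')
s=cv2.resize(p[170:310,280:450],None,fx=2.35,fy=2.35)
cv2.imwrite('pics/f9.png',np.hstack([s,cv2.resize(q,(400,250))[:250].copy() if 0 else cv2.copyMakeBorder(cv2.resize(q,(400,250)),0,s.shape[0]-250,0,0,0)]))
print(env.get_obs()['contact_force'])
```

```text
[ 0.2994885  -0.24222867 -0.8062142 ]
```

View pics/f9.png

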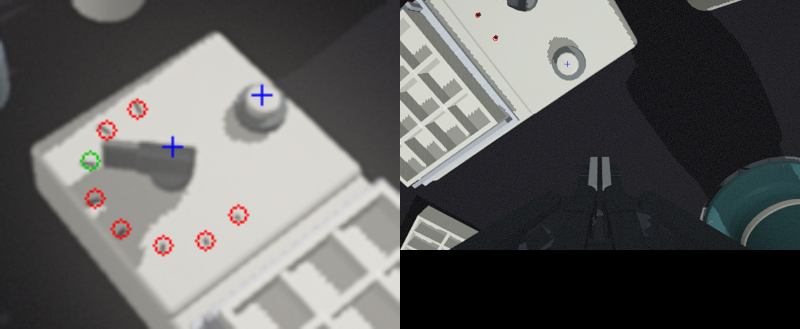

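The pointer (tip at (104,150)) rests on the sixth mark (green, (90,160)). The key is back up, the marks still match their predicted positions, and the arm is clear.

```bash
python3 -c "
from rig import env
print(env.finish_job())"
```

```text
the job is handed in; nothing more can be done
None
```

The selector rests on the sixth mark. After that I pressed the start key fully down and let it go; the shaker did not move, I touched neither mug, jar nor spoon, and the job was handed in at about 14 s.

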